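# Segregate a stack of reagent jars into their spill trays

## Task

The new reagent jars have been left stacked on the bench and must be separated by storage class: take them one at a time from the top of the stack, lift each over the lip of the spill tray of its own colour and set it down gently (not dropped) so that it stands upright in the middle of that tray. At the end every jar stands alone in the tray of its colour; do not knock any jar over, and leave the trays, the wash bottle and the measuring cylinder where they stand.

Things in the scene. Friction and masses are not known exactly. Their poses are not given: they have to be found in the camera images.
- red_jar_mid (a point): Centre (on the axis, half-way up) of the red reagent jar: a closed, upright, straight-sided cylinder 30 mm in diameter and 42 mm high over all, white plastic with a wide red label wrapped round and a flat red screw lid (the top 14 mm, as wide as the jar), about 35 g. At the start it is the top jar of the stack, standing on the yellow jar's lid; each jar of the stack is centred on the one below it to within about 2 mm. z axis = up along the jar.
- yellow_jar_mid (a point): Centre (on the axis, half-way up) of the yellow reagent jar: a closed, upright, straight-sided cylinder 42 mm in diameter and 46 mm high over all, white plastic with a wide yellow label wrapped round and a flat yellow screw lid (the top 14 mm, as wide as the jar), about 75 g. At the start it is the third jar from the bottom, standing on the blue jar's lid; each jar of the stack is centred on the one below it to within about 2 mm. z axis = up along the jar.
- blue_jar_mid (a point): Centre (on the axis, half-way up) of the blue reagent jar: a closed, upright, straight-sided cylinder 54 mm in diameter and 52 mm high over all, white plastic with a wide blue label wrapped round and a flat blue screw lid (the top 14 mm, as wide as the jar), about 140 g. At the start it is the second jar from the bottom, standing on the green jar's lid; each jar of the stack is centred on the one below it to within about 2 mm. z axis = up along the jar.
- green_jar_mid (a point): Centre (on the axis, half-way up) of the green reagent jar: a closed, upright, straight-sided cylinder 66 mm in diameter and 58 mm high over all, white plastic with a wide green label wrapped round and a flat green screw lid (the top 14 mm, as wide as the jar), about 230 g. At the start it is the lowest jar of the stack, standing on the bench; each jar of the stack is centred on the one below it to within about 2 mm. z axis = up along the jar.
- red_tray: Red plastic spill tray, loose on the bench, about 300 g: square, 130 mm outside the walls (140 mm over the rolled rim), 124 mm inside, floor 3 mm thick, lip 24 mm high above the bench all round. Origin at the centre of its underside; x and y axes parallel to its sides; z up.
- yellow_tray: Yellow plastic spill tray, loose on the bench, about 300 g: square, 130 mm outside the walls (140 mm over the rolled rim), 124 mm inside, floor 3 mm thick, lip 24 mm high above the bench all round. Origin at the centre of its underside; x and y axes parallel to its sides; z up.
- blue_tray: Blue plastic spill tray, loose on the bench, about 300 g: square, 130 mm outside the walls (140 mm over the rolled rim), 124 mm inside, floor 3 mm thick, lip 24 mm high above the bench all round. Origin at the centre of its underside; x and y axes parallel to its sides; z up.
- green_tray: Green plastic spill tray, loose on the bench, about 300 g: square, 130 mm outside the walls (140 mm over the rolled rim), 124 mm inside, floor 3 mm thick, lip 24 mm high above the bench all round. Origin at the centre of its underside; x and y axes parallel to its sides; z up.
- wash_bottle: Bystander: white wash bottle with grey cap, 60 mm in diameter, 185 mm tall over its bent spout, which reaches 48 mm from the axis along the bottle's -x. Origin at the centre of its underside, z up.
- measuring_cylinder: Bystander: clear measuring cylinder, 30 mm in diameter, 180 mm tall, on a blue foot 58 mm in diameter. Origin at the centre of its underside, z up.
Not all that is in view belongs to the job. Of the things shaped like the part that bears red_jar_mid, the red one is meant.

How it is judged:
By the outcome, as a careful person would: the job done as asked, in the order asked, and still so for the second after the job is handed in, with the robot touching nothing.
It also fails if it takes over 120 s, if anything falls off the work surface, if the arm or the gripper's body presses on something with over 40 N, if the wrist force passes 120 N, or if a joint passes its speed limit or range.

## Robot

A 6-joint arm with a two-finger parallel gripper is mounted at the origin on the work surface. World frame = base frame: x ahead of the robot, y to its left, z up, the work surface at z = 0. Lengths are in mm, angles in rad, forces in N, time in s.
With the tool pointing down it reaches from about 275 to 1000 mm from the base axis. Payload 8.4 kg.
Tool frame: the origin (TCP) lies on the centre line of the jaws, within the pads' length; the fingertips stand 25 mm ahead of it and the grasp point (between the pads) lies 6 mm ahead of it; z points along the fingers, x is the direction in which the jaws open and shut, and the axes are right-handed (so a half turn about z gives the same grasp; the last joint's range is limited). The gripper opens to 85 mm and grips with 20 to 120 N. Pads are 22 mm wide; open, the fingers measure 114 mm over their backs; the gripper's body (76 mm by 85 mm) begins 54 mm behind the grasp point. The pads swing forward as they close: fully open they stand 13 mm farther back than shut.
Start: joints at [-0.002, 0.353, 1.633, -0, 1.155, -0.002], TCP at [625.002, -0, 220.581] pointing down, gripper open.
Joint ranges: [-2.63, 2.63], [-0.92, 2.1], [0.06, 2.66], [-1.3, 4.44], [0, 2.69], [-3.02, 3.02]. Speed limits (rad/s): [2.22, 2.22, 2.79, 3.14, 3.14, 3.14].

## Interface

Orientations are given as [roll, pitch, yaw] about the fixed x, y, z axes, in that order (R = Rz(yaw) Ry(pitch) Rx(roll)).
In Python, from rig import r gives the robot as it stands. The module is installed in compiled form; this text tells all that it offers.
- The arm moves only by the tool jog_arm, never from a script. Its argument "deltas" is a list of rows, each an object with "gripper": the gripper command: -1 is fully open, 1 is shut, values between are in proportion; "translation": the shift along the world's x, y, z in units of 10 cm (1.0 is 10 cm), a list of three; "dr": the turn, a rotation vector about the world's x, y, z in units of pi/2 rad (1.0 is pi/2 rad), a list of three. In form: [{"gripper": gripper, "translation": [x, y, z], "dr": [wx, wy, wz]}, ...]. A call has 1 to 12 rows; each row shifts and turns the commanded pose from where the row before left it; what a row does not reach is not made up. A row lasts 1/12 s, in which the tool goes at most 41.7 mm and 7.16 degrees, less where a joint would pass 70% of its speed; a pose out of reach is approached as far as the arm can. A call with a number of a shift or a turn outside -1 to 1 is refused whole. A call with a gripper value outside its range is refused whole. The fingers move at their own pace and stop on an object; "squeeze" is the grip in N (left out, the last holds). Time passes only in rows, so rows that do not move let the fingers close. It gives the time, the measured TCP pose, the force and the opening at its end, in the units of the state.
- r.sense(): the state, without advancing time (a new reading comes with each control period).
- r.grab_frame(name): name is "scene" or "side" or "wrist"; returns the picture (480x640x3 uint8, blue, green, red); there is no depth.
- r.calibration(name): a dict with "mtx" (3x3 intrinsics, pixels), "world_from_camera" (4x4, takes a point from camera to world coordinates). Camera axes: x right, y down, z forward; pixel columns grow to the right and rows downward; lengths in mm; the calibration is good to about 2 mm. A picture is of the moment at which its call begins: read the wrist's pose just before it. calibration takes no time and is no camera call; for the wrist camera it gives the pose at the moment of the call.
- r.sign_off(): hands the job in, once; it reports no verdict.
The state is a dict: "clock": time; "qpos": joint angles; "qvel": joint speeds; "joint_efforts": joint torques, N m; "eef_pos": TCP position; "tcp_rot": TCP orientation; "contact_force": force on the tool from outside, world axes, zero at the start; "wrist_torque": the same for the moment, N m; "opening": opening from 0.0 (shut) to 1.0 (fully open).
Only numpy, scipy, OpenCV 4.12 (cv2) and the standard library are available. Lean on these libraries where they do the work, as an engineer would, in place of code of your own. Each camera call takes 0.05 s, during which the arm holds its last target. There are 200 camera calls.

## Working session

There is one attempt and no reset: what is moved stays moved. The work goes in short steps, Python scripts to look and compute and a tool call to move; the robot and the scene stay as the last step left them, time stands still between calls to the robot, and variables do not carry over. Pictures are saved under pics/ and viewed, about 12 in all and at most 16, crops included, and the job is handed in when it is done.

Besides the shell and the picture viewer there is one more tool, called after "Emit:" by a JSON object that holds its "api" and its "payload". jog_arm: Moves the arm, as the interface text tells. Shifts and turns lie within -1 to 1; 1 stands for 10 cm of shift or pi/2 rad of turn. Its arguments: {"type":"object","properties":{"deltas":{"type":"array"},"squeeze":{"type":"number"}},"required":["deltas"]}

```bash
mkdir -p pics; python3 - <<'E'
from rig import r
import cv2,numpy as np
np.set_printoptions(precision=3,suppress=True)
for n in ("scene","side"):
    cv2.imwrite(f"pics/{n}0.png",r.grab_frame(n)); c=r.calibration(n); print(n,c["mtx"],c["world_from_camera"])
print(r.sense())
E
```

```text
scene [[574.285   0.    318.465]
 [  0.    574.285 235.014]
 [  0.      0.      1.   ]] [[   0.842    0.45    -0.297  873.475]
 [   0.539   -0.715    0.445 -541.537]
 [  -0.012   -0.535   -0.845 1128.619]
 [   0.       0.       0.       1.   ]]
side [[592.088   0.    324.352]
 [  0.    592.088 237.245]
 [  0.      0.      1.   ]] [[   0.726   -0.53     0.437   33.024]
 [  -0.687   -0.548    0.477 -533.911]
 [  -0.013   -0.647   -0.763 1003.679]
 [   0.       0.       0.       1.   ]]
{'clock': 0.1, 'qpos': array([-0.002,  0.354,  1.634, -0.   ,  1.155, -0.002]), 'qvel': array([-0.002,  0.001, -0.002,  0.001, -0.001,  0.001]), 'joint_efforts': array([  0.   , -60.636, -34.282,  -0.   ,   0.004,  -0.   ]), 'eef_pos': array([624.564,  -0.004, 219.941]), 'tcp_rot': array([3.142, 0.001, 0.   ]), 'contact_force': array([0.002, 0.496, 0.699]), 'wrist_torque': array([ 0.038, -0.007,  0.007]), 'opening': 1.0001838291358458}
```

View pics/scene0.png

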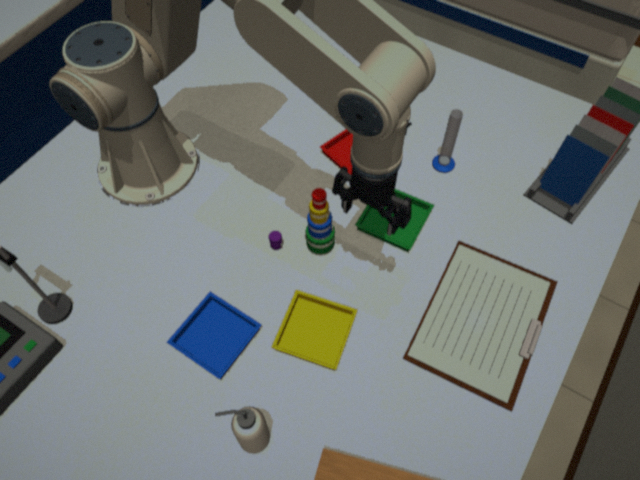

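View pics/side0.png

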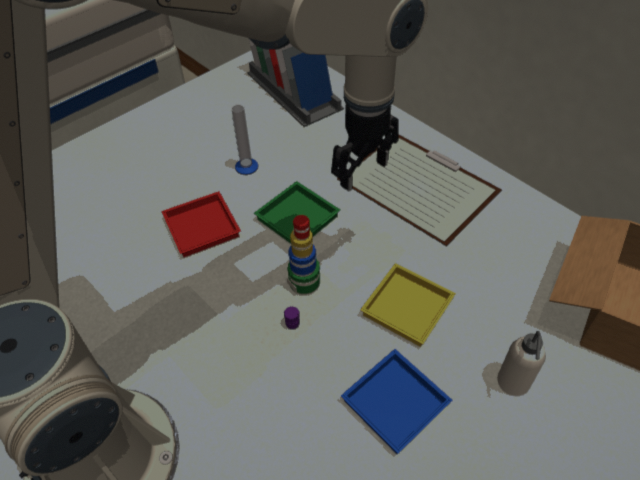

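```bash
cat > h.py <<'E'
from rig import r
import cv2,numpy as np
np.set_printoptions(precision=1,suppress=True)
HUE={'red':[(0,6),(174,180)],'yellow':[(22,33)],'blue':[(105,122)],'green':[(55,80)],'purple':[(130,160)]}
def mask(im,col):
    h=cv2.cvtColor(im,cv2.COLOR_BGR2HSV); m=0
    for a,b in HUE[col]: m=m|cv2.inRange(h,(a,130,40),(b,255,255))
    return cv2.morphologyEx(m,cv2.MORPH_OPEN,np.ones((2,2),np.uint8))
def blobs(im,col,amin=40):
    n,l,s,c=cv2.connectedComponentsWithStats(mask(im,col))
    return [(s[i],c[i],(l==i).astype(np.uint8)) for i in range(1,n) if s[i][4]>=amin]
def ray(cal,p):
    T=cal['world_from_camera']; p=np.atleast_2d(p).astype(float)
    d=np.c_[p,np.ones(len(p))]@np.linalg.inv(cal['mtx']).T@T[:3,:3].T
    return T[:3,3],d
def onz(cal,p,z):
    o,d=ray(cal,p); return o+d*((z-o[2])/d[:,2])[:,None]
def tri(c1,p1,c2,p2):
    A=np.zeros((3,3));b=np.zeros(3)
    for c,p in((c1,p1),(c2,p2)):
        o,d=ray(c,p); d=d[0]/np.linalg.norm(d); P=np.eye(3)-np.outer(d,d); A+=P;b+=P@o
    x=np.linalg.solve(A,b); return x
def quad(m):
    k=cv2.findContours(m,cv2.RETR_EXTERNAL,cv2.CHAIN_APPROX_NONE)[0]; k=cv2.convexHull(max(k,key=cv2.contourArea))
    return cv2.approxPolyN(k,4,ensure_convex=True).reshape(-1,2)
def tray(cal,q):
    # far rim edges lie at z=24, 70 mm from the centre; near silhouette is the wall foot, z=0, 65 mm
    cam=cal['world_from_camera'][:2,3]; hi=onz(cal,q,24)[:,:2]; lo=onz(cal,q,0)[:,:2]; c0=hi.mean(0); A=[];b=[];w=[]
    for i in range(4):
        j=(i+1)%4; out=[]
        for P,off in((hi,70),(lo,65)):
            t=P[j]-P[i]; n=np.array([t[1],-t[0]])/np.linalg.norm(t)
            if n@(P[i]-c0)<0:n=-n
            out.append((n,n@P[i]-off,n@(cam-c0)>0))
        n,v,near=out[0]
        if near:n,v,_=out[1]
        A.append(n);b.append(v); w.append(np.degrees(np.arctan2(n[1],n[0]))%90)
    x,res,_,_=np.linalg.lstsq(np.array(A),np.array(b),rcond=None)
    return x,w,np.sqrt(res/4),[np.linalg.norm(hi[i]-hi[i-1]) for i in range(4)]
E
python3 - <<'E'
from h import *
im={n:cv2.imread(f"pics/{n}0.png") for n in("scene","side")};cal={n:r.calibration(n) for n in im}
for n in im:
  for c in HUE:
    for s,ce,m in blobs(im[n],c):
      print(n,c,s,ce,end=' ')
      if s[4]>2000: print('TRAY',*[np.array(v) for v in tray(cal[n],quad(m))],end='')
      print()
E
```

```text
scene red [589 107  46  30 554] [611.5 120.9] 
scene red [322 131  32  45 834] [341.2 151. ] 
scene red [313 189  14  15 166] [319.4 196.2] 
scene red [315 204  11   6  44] [320.  206.7] 
scene yellow [310 203  19  21 204] [318.5 214.4] 
scene yellow [ 274  292   84   79 4184] [315.8 330.5] TRAY [ 605.3 -154.7] [12.5 12.8 12.5 13.3] [1.1] [136.8 140.3 136.9 139.2]
scene blue [410   0  12   7  44] [415.5   2.3] 
scene blue [434   4  29  17 191] [447.8  12. ] 
scene blue [460  14  73  35 580] [496.5  29.9] 
scene blue [532  42  35  16 191] [547.8  49.8] 
scene blue [573  58  12   8  41] [579.4  61.2] 
scene blue [ 542  137   67   69 2368] [573.5 170.9] TRAY [912.6 534.7] [83.9 80.9 87.6 83.1] [17.4] [109.8 195.8  97.4 192.6]
scene blue [434 157  22  16 193] [443.6 166. ] 
scene blue [309 217  23  14 136] [320.5 225. ] 
scene blue [311 230  21   9  92] [321.2 235. ] 
scene blue [ 169  294   93   85 4239] [215.3 335.5] TRAY [ 435.1 -276.1] [88.6 88.8 89.2 88.3] [1.3] [140.3 137.4 139.1 138.4]
scene blue [  9 357  13  12  92] [ 15.1 362.6] 
scene blue [  0 373   6  10  41] [  1.8 377.5] 

[... 670 characters left out ...]
 [ 362  265   93   82 4194] [408.3 304.9] TRAY [ 599.6 -159.7] [12.6 12.6 12.4 12.1] [1.8] [135.7 144.  136.3 145.3]
side blue [ 292   54   41   57 1672] [312.4  80.6] 
side blue [237 161  22  14 176] [247.6 168.7] 
side blue [290 248  26  17 177] [302.7 258.4] 
side blue [291 265  25  11 153] [303.5 270.3] 
side blue [ 343  351  110  103 5864] [396.8 400.9] TRAY [ 431.1 -280.6] [88.3 89.  88.8 89.3] [1.7] [138.2 138.9 137.  138.2]
side green [ 257  184   83   56 2118] [295.7 211.2] TRAY [604.4 178.2] [1.5 4.  4.7 3.5] [5.1] [142.8 138.9 134.9 140.1]
side green [289 263  31  20 165] [306.5 275.5] 
side green [302 284  17  10  89] [310.1 289. ] 
side purple [286 309  14  20 211] [292.9 317.7]
```

```bash
python3 - <<'E'
from h import *
S,D=r.calibration("scene"),r.calibration("side")
print('red',tri(S,(319.5,196.5),D,(301.9,223.8)),'yel',tri(S,(319.5,214.4),D,(302.3,245)),'blue',tri(S,(320.8,229),D,(303,263.5)))
print('purple',tri(S,(276.1,240.6),D,(292.9,317.7)))
print('foot',tri(S,(443.6,166),D,(247.6,168.7)),'bottle',tri(S,(247,412),D,(533,340)), onz(D,(517,385),0))
W=r.calibration("wrist");print(W['mtx'],W['world_from_camera'],r.sense()['eef_pos'])
cv2.imwrite("pics/w0.png",r.grab_frame("wrist"))
E
```

```text
red [494.5  31.8 186.4] yel [493.8  32.6 123. ] blue [494.5  35.4  62.1]
purple [410.9 -24.   20.7]
foot [630.3 397.5  -8.5] bottle [ 617.9 -393.3  148.6] [[ 618.  -407.9    0. ]]
[[333.9   0.  324. ]
 [  0.  333.9 246.1]
 [  0.    0.    1. ]] [[  1.    0.   -0.  623.8]
 [ -0.   -1.   -0.3  76.4]
 [ -0.    0.3  -1.  373.2]
 [  0.    0.    0.    1. ]] [624.6  -0.  219.9]
```

View pics/w0.png

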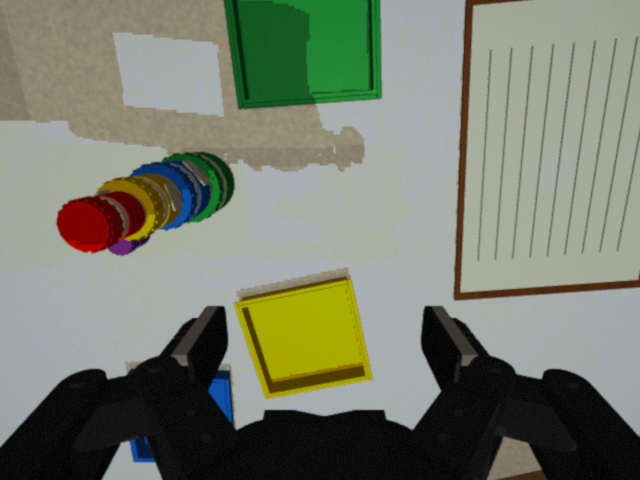

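Emit:
{"api": "jog_arm", "payload": {"deltas": [{"gripper":-1,"translation":[0,0,0.38],"dr":[0,0,0]},{"gripper":-1,"translation":[-0.1,0.02,0.37],"dr":[0,0,0]},{"gripper":-1,"translation":[-0.4,0.1,0],"dr":[0,0,0]},{"gripper":-1,"translation":[-0.4,0.1,0],"dr":[0,0,0]},{"gripper":-1,"translation":[-0.4,0.1,0],"dr":[0,0,0]},{"gripper":-1,"translation":[0,0,0],"dr":[0,0,0]},{"gripper":-1,"translation":[0,0,0],"dr":[0,0,0]},{"gripper":-1,"translation":[0,0,0],"dr":[0,0,0]}], "squeeze": 40}}

```text
clock: 0.82
eef_pos: [495.6, 32.0, 296.1]
tcp_rot: [3.142, -0.002, 0.0]
contact_force: [0.1, -0.7, 0.2]
opening: 0.998
```

```bash
python3 - <<'E'
from h import *
W=r.calibration("wrist");im=r.grab_frame("wrist");print(r.sense()['eef_pos'])
cv2.imwrite("pics/w1.png",im)
for c,z in(('red',198),('yellow',156),('blue',110),('green',58)):
  for s,ce,m in blobs(im,c,150): print(c,s,ce,onz(W,ce,z))
E
```

```text
[496.   31.9 295.9]
red [ 209    0  109   35 2037] [276.6  11.5] [[463.8 189.2 198. ]]
red [ 304  218   38   43 1207] [322.8 239.9] [[493.5  35.4 198. ]]
yellow [299 201  46  40 744] [320.5 215.9] [[491.3  45.5 156. ]]
yellow [ 342  278  101  102 7075] [390.3 326.5] [[560.4 -66.6 156. ]]
blue [297 188  51  37 592] [322.4 200.8] [[492.8  51.3 110. ]]
blue [ 238  357   92   72 5274] [282.9 386.6] [[ 444.2 -177.3  110. ]]
green [  358     2   127   142 15355] [418.  72.] [[593.7 179.3  58. ]]
green [298 178  52  26 404] [323.  187.6] [[493.4  58.   58. ]]
```

View pics/w1.png

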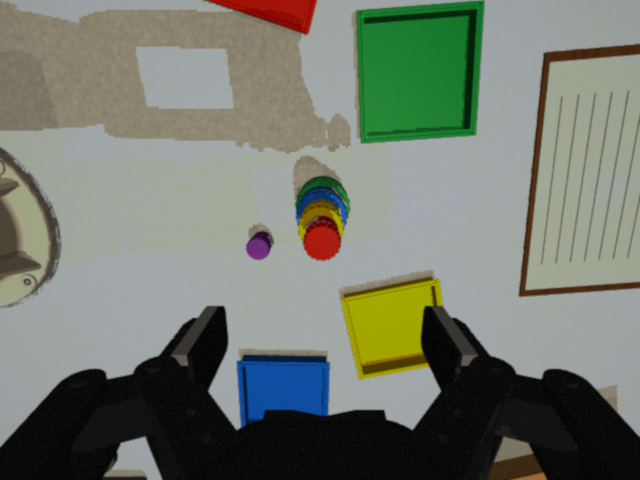

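```bash
python3 - <<'E'
from h import *
W=r.calibration("wrist");im=cv2.imread("pics/w1.png")
cv2.imwrite("pics/crop1.png",cv2.resize(im[160:280,220:380],None,fx=4,fy=4,interpolation=cv2.INTER_CUBIC))
for c in('green','yellow'):
  b=max(blobs(im,c),key=lambda b:b[0][4]); q=quad(b[2]);print(c,q.tolist(),*[np.array(v) for v in tray(W,q)])
k=[b for b in blobs(im,'red') if b[0][1]>200][0]
(x,y),rad=cv2.minEnclosingCircle(np.argwhere(k[2][221:]>0)[:,::-1].astype(np.float32)+[0,221]);print(x,y,rad,onz(W,(x,y),198))
E
```

```text
green [[476, 135], [362, 143], [357, 11], [485, 1]] [604.1 178.3] [3.8 4.2 3.9 3.7] [1.3] [138.3 137.8 138.3 139. ]
yellow [[430, 367], [360, 380], [340, 296], [449, 274]] [ 592.5 -157. ] [12.6 13.  12.5 85.5] [2.9] [150.8 107.1 144.3 152.4]Traceback (most recent call last):
  File "<stdin>", line 7, in <module>
cv2.error: OpenCV(4.12.0) /io/opencv/modules/imgproc/src/shapedescr.cpp:201: error: (-215:Assertion failed) count >= 0 && (depth == CV_32F || depth == CV_32S) in function 'minEnclosingCircle'
```

View pics/crop1.png

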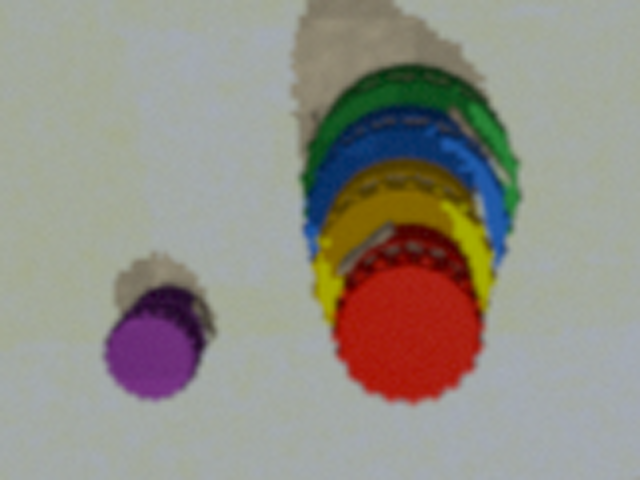

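Emit:
{"api": "jog_arm", "payload": {"deltas": [{"gripper":-1,"translation":[-0.02,0.01,-0.36],"dr":[0,0,0]},{"gripper":-1,"translation":[0,0,-0.36],"dr":[0,0,0]},{"gripper":-1,"translation":[0,0,-0.2],"dr":[0,0,0]},{"gripper":-0.2,"translation":[0,0,-0.13],"dr":[0,0,0]},{"gripper":-0.2,"translation":[0,0,0],"dr":[0,0,0]},{"gripper":-0.2,"translation":[0,0,0],"dr":[0,0,0]},{"gripper":-0.2,"translation":[0,0,0],"dr":[0,0,0]},{"gripper":-0.2,"translation":[0,0,0],"dr":[0,0,0]},{"gripper":-0.2,"translation":[0,0,0],"dr":[0,0,0]}], "squeeze": 30}}

```text
clock: 1.62
eef_pos: [493.9, 33.0, 191.6]
tcp_rot: [-3.141, -0.002, -0.0]
contact_force: [1.0, -0.3, 0.2]
opening: 0.599
```

```bash
python3 - <<'E'
from h import *
im=r.grab_frame("wrist");print(r.sense())
im2=r.grab_frame("side")
cv2.imwrite("pics/g1.png",np.hstack([im[200:480,170:480],cv2.resize(im2[130:310,220:400],(280,280))]))
E
```

```text
{'clock': 1.6667, 'qpos': array([0.1, 0.2, 1.9, 0. , 1. , 0.1]), 'qvel': array([ 0.,  0.,  0., -0., -0.,  0.]), 'joint_efforts': array([ -0. , -44.8, -31.3,  -0. ,  -0. ,  -0. ]), 'eef_pos': array([493.7,  33. , 191.5]), 'tcp_rot': array([-3.1, -0. ,  0. ]), 'contact_force': array([-0.4,  0.1,  0.2]), 'wrist_torque': array([-0.,  0., -0.]), 'opening': 0.5980058638713384}
```

View pics/g1.png

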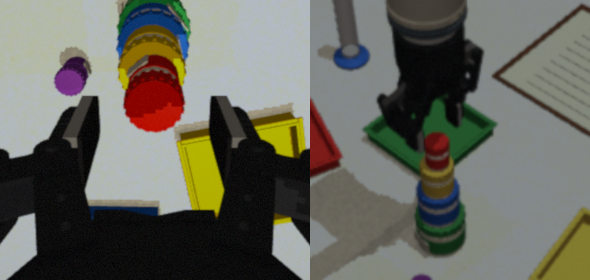

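```bash
cat >> h.py <<'E'
def proj(cal,P):
    T=np.linalg.inv(cal['world_from_camera']); p=T[:3,:3]@np.asarray(P,float)+T[:3,3]; p=cal['mtx']@p; return p[:2]/p[2]
E
python3 - <<'E'
from h import *
W=r.calibration("wrist");D=r.calibration("side");S=r.calibration("scene")
p=r.sense()['eef_pos'];print(p)
for z in(198,191.5,175,167,156): print(z,proj(W,[p[0],p[1],z])-[170,200],(proj(D,[p[0],p[1],z])-[220,130])*280/180)
print([ (proj(W,[p[0]+s*24,p[1],z])-[170,200]) for s in(-1,1) for z in (175,167)])
im=r.grab_frame("side");b=[b for b in blobs(im,'red') if abs(b[1][0]-302)<12];print([(q[0],q[1]) for q in b])
E
```

```text
[493.5  33.  191.4]
198 [156.3 106.4] [124.7 138.1]
191.5 [156.2 100.4] [125.  141.8]
175 [156.   86.9] [125.6 151. ]
167 [155.9  81.2] [125.9 155.4]
156 [155.8  74. ] [126.3 161.3]
[array([112.6,  86.9]), array([114.3,  81.2]), array([199.4,  86.9]), array([197.6,  81.1])]
[(array([294, 217,  16,  14, 190], dtype=int32), array([301.7, 223.5])), (array([296, 232,  14,   8,  79], dtype=int32), array([302.7, 235.8]))]
```

```bash
python3 - <<'E'
from h import *
a=r.grab_frame("side")[170:270,250:380];b=r.grab_frame("wrist")[270:400,230:420]
cv2.imwrite("pics/g2.png",np.hstack([cv2.resize(a,(468,360),interpolation=3),cv2.resize(b,(526,360),interpolation=3)])[:, :800])
E
```

```text
(no output)
```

View pics/g2.png

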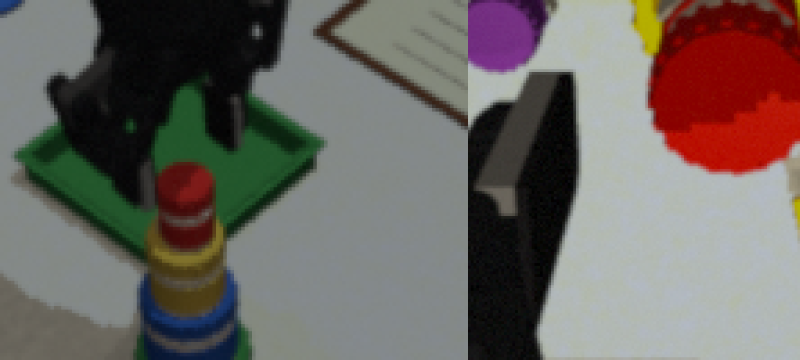

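```bash
python3 - <<'E'
from h import *
W=r.calibration("wrist");D=r.calibration("side")
print(tri(D,(290.3,227.5),W,(268.6,296)),tri(D,(315.3,211.7),W,(383,296)))
for z in(175,185,198): print(z,[onz(D,q,z)[0] for q in((290.3,227.5),(315.3,211.7))],onz(W,(268.6,296),z))
E
```

```text
[466.8  34.7 192.7] [526.   32.8 189.7]
175 [array([478.8,  45.8, 175. ]), array([539.6,  42.7, 175. ])] [[461.2  27.7 175. ]]
185 [array([473.5,  38.8, 185. ]), array([533.4,  35.8, 185. ])] [[463.   32.5 185. ]]
198 [array([466.5,  29.7, 198. ]), array([525.5,  26.7, 198. ])] [[465.4  38.8 198. ]]
```

Emit:
{"api": "jog_arm", "payload": {"deltas": [{"gripper":-0.2,"translation":[0,0,-0.1],"dr":[0,0,0]},{"gripper":-0.2,"translation":[0,0,-0.1],"dr":[0,0,0]},{"gripper":-0.2,"translation":[0,0,0],"dr":[0,0,0]},{"gripper":-0.2,"translation":[0,0,0],"dr":[0,0,0]}]}}

```text
clock: 2.2
eef_pos: [492.1, 32.9, 169.4]
tcp_rot: [3.141, 0.002, 0.0]
contact_force: [0.6, -0.0, -0.1]
opening: 0.601
```

```bash
python3 - <<'E'
from h import *
a=r.grab_frame("side")[170:270,250:380];b=r.grab_frame("scene")[150:250,260:390];print(r.sense()['eef_pos'])
cv2.imwrite("pics/g3.png",np.vstack([cv2.resize(a,(390,300),interpolation=3),cv2.resize(b,(390,300),interpolation=3)]))
E
```

```text
[492.9  33.  170.4]
```

View pics/g3.png

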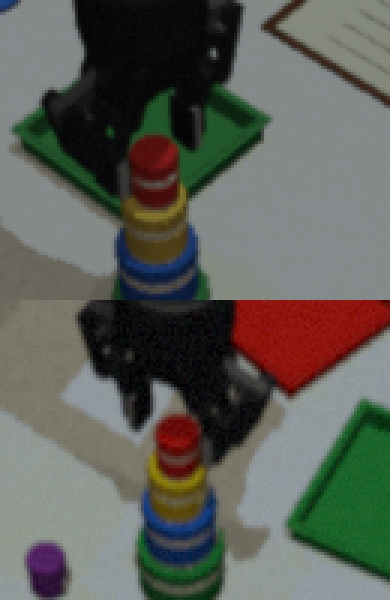

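Emit:
{"api": "jog_arm", "payload": {"deltas": [{"gripper":-0.2,"translation":[0,0,-0.04],"dr":[0,0,0]},{"gripper":0.1,"translation":[0,0,0],"dr":[0,0,0]},{"gripper":0.15,"translation":[0,0,0],"dr":[0,0,0]},{"gripper":0.2,"translation":[0,0,0],"dr":[0,0,0]},{"gripper":0.25,"translation":[0,0,0],"dr":[0,0,0]},{"gripper":0.3,"translation":[0,0,0],"dr":[0,0,0]},{"gripper":0.35,"translation":[0,0,0],"dr":[0,0,0]},{"gripper":0.4,"translation":[0,0,0],"dr":[0,0,0]},{"gripper":0.5,"translation":[0,0,0],"dr":[0,0,0]},{"gripper":1,"translation":[0,0,0],"dr":[0,0,0]},{"gripper":1,"translation":[0,0,0],"dr":[0,0,0]},{"gripper":1,"translation":[0,0,0],"dr":[0,0,0]}]}}

```text
clock: 3.3
eef_pos: [493.2, 33.0, 166.8]
tcp_rot: [-3.142, -0.0, -0.0]
contact_force: [-1.4, -0.6, 5.4]
opening: 0.335
```

```bash
python3 - <<'E'
from h import *
a=r.grab_frame("side")[170:270,250:380];b=r.grab_frame("scene")[150:250,260:390];print(r.sense())
cv2.imwrite("pics/g4.png",np.hstack([cv2.resize(a,(390,300),interpolation=3),cv2.resize(b,(390,300),interpolation=3)]))
E
```

```text
{'clock': 3.4, 'qpos': array([ 0.1,  0.2,  2. , -0. ,  1. ,  0.1]), 'qvel': array([ 0., -0., -0.,  0., -0.,  0.]), 'joint_efforts': array([  0. , -43.5, -28.3,   0. ,  -0.3,  -0. ]), 'eef_pos': array([493.2,  33. , 166.8]), 'tcp_rot': array([ 3.1, -0. ,  0. ]), 'contact_force': array([-0.7, -0.1,  6.1]), 'wrist_torque': array([-0. ,  0.2,  0. ]), 'opening': 0.33852248065141205}
```

View pics/g4.png

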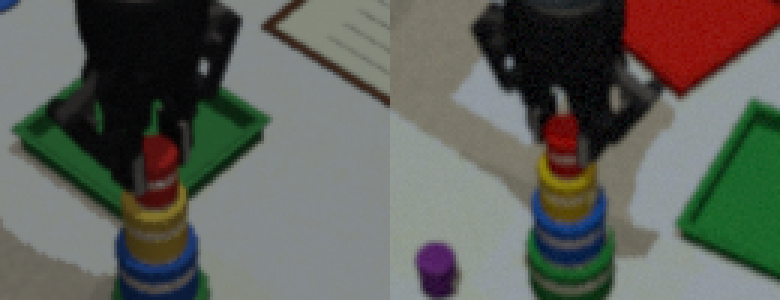

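Emit:
{"api": "jog_arm", "payload": {"deltas": [{"gripper":1,"translation":[0,0,0.05],"dr":[0,0,0]},{"gripper":1,"translation":[0,0,0.15],"dr":[0,0,0]},{"gripper":1,"translation":[0,0,0.25],"dr":[0,0,0]},{"gripper":1,"translation":[0,0,0.2],"dr":[0,0,0]},{"gripper":1,"translation":[-0.05,0.2,0.05],"dr":[0,0,0]},{"gripper":1,"translation":[-0.1,0.34,0],"dr":[0,0,0]},{"gripper":1,"translation":[-0.1,0.34,0],"dr":[0,0,0]},{"gripper":1,"translation":[-0.1,0.34,0],"dr":[0,0,0]},{"gripper":1,"translation":[-0.1,0.34,0],"dr":[0,0,0]},{"gripper":1,"translation":[-0.1,0.34,0],"dr":[0,0,0]},{"gripper":1,"translation":[-0.08,0.3,0],"dr":[0,0,0]},{"gripper":1,"translation":[0,0,0],"dr":[0,0,0]}]}}

```text
clock: 4.4
eef_pos: [428.6, 257.3, 236.7]
tcp_rot: [-3.14, 0.0, 0.003]
contact_force: [0.2, -0.3, -0.0]
opening: 0.34
```

Emit:
{"api": "jog_arm", "payload": {"deltas": [{"gripper":1,"translation":[0,0,0],"dr":[0,0,0]},{"gripper":1,"translation":[0,0,0],"dr":[0,0,0]},{"gripper":1,"translation":[0,0,0],"dr":[0,0,0]}]}}

```text
clock: 4.65
eef_pos: [430.1, 252.1, 236.5]
tcp_rot: [3.141, 0.0, -0.001]
contact_force: [0.1, -1.2, -0.7]
opening: 0.337
```

```bash
cat >> h.py <<'E'
def look(col,name,arm="wrist"):
    print(r.sense()['eef_pos'],r.sense()['tcp_rot'],r.sense()['contact_force'])
    W=r.calibration(arm);im=r.grab_frame(arm);cv2.imwrite(f"pics/{name}.png",im)
    b=max(blobs(im,col),key=lambda b:b[0][4]);q=quad(b[2]);print(q.tolist(),*[np.array(v) for v in tray(W,q)])
E
python3 -c "
from h import *
look('red','r1')"
```

```text
[430.1 252.1 236.5] [ 3.1  0.  -0. ] [ 0.1 -1.2 -0.7]
[[410, 113], [367, 239], [247, 204], [278, 69]] [427.1 315.4] [73.8 73.3 73.4 73.1] [4.1] [139.  139.2 139.9 139.7]
```

View pics/r1.png

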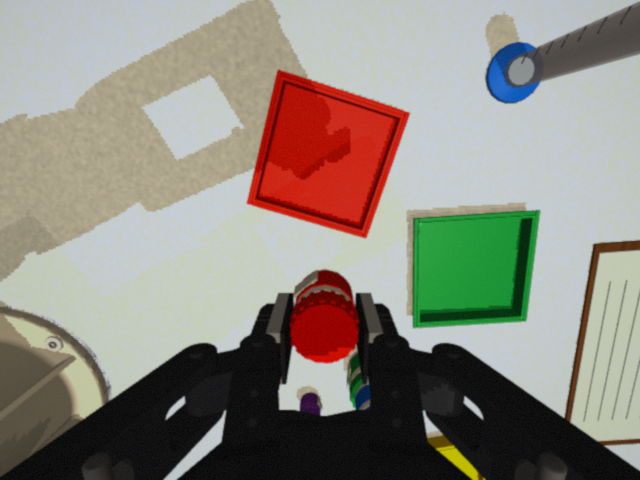

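```bash
python3 - <<'E'
from h import *
W=r.calibration("wrist");D=r.calibration('side')
q=[[410,113],[367,239],[247,204],[278,69]];print(onz(W,q,24).mean(0))
g=[[540,210],[526,321],[414,327],[414,212]];print(onz(W,g,24),onz(W,g,24).mean(0))
p=r.sense()['eef_pos'];print(p,proj(W,p+[0,0,31]),proj(W,p+[15,0,31]),onz(W,(325,332),p[2]+31))
im=cv2.imread('pics/side0.png');b=max(blobs(im,'red'),key=lambda b:b[0][4]);print(quad(b[2]).tolist(),onz(D,quad(b[2]),24))
E
```

```text
[430.5 310.   24. ]
[[668.4 256.2  24. ]
 [677.6 117.5  24. ]
 [540.3 109.2  24. ]
 [528.9 254.1  24. ]] [603.8 184.3  24. ]
[430.2 252.  236.5] [326.6 333.8] [362.5 333.8] [[429.5 252.8 267.5]]
[[243, 236], [183, 258], [162, 212], [219, 192]] [[469.7 204.7  24. ]
 [340.1 245.   24. ]
 [382.1 388.7  24. ]
 [513.3 349.7  24. ]]
```

Emit:
{"api": "jog_arm", "payload": {"deltas": [{"gripper":1,"translation":[0,0.29,0],"dr":[0,0,0]},{"gripper":1,"translation":[0,0.28,0],"dr":[0,0,0]},{"gripper":1,"translation":[0,0,-0.35],"dr":[0,0,0]},{"gripper":1,"translation":[0,0,-0.35],"dr":[0,0,0]},{"gripper":1,"translation":[0,0,-0.35],"dr":[0,0,0]},{"gripper":1,"translation":[0,0,-0.35],"dr":[0,0,0]},{"gripper":1,"translation":[0,0,-0.3],"dr":[0,0,0]},{"gripper":1,"translation":[0,0,-0.25],"dr":[0,0,0]},{"gripper":1,"translation":[0,0,-0.1],"dr":[0,0,0]},{"gripper":1,"translation":[0,0,0],"dr":[0,0,0]},{"gripper":1,"translation":[0,0,0],"dr":[0,0,0]},{"gripper":1,"translation":[0,0,0],"dr":[0,0,0]}]}}

```text
clock: 5.7
eef_pos: [431.2, 310.4, 33.1]
tcp_rot: [-3.14, -0.002, -0.001]
contact_force: [-0.4, -0.5, 0.2]
opening: 0.339
```

```bash
python3 - <<'E'
from h import *
print(r.sense()['eef_pos'],r.sense()['contact_force'])
a=r.grab_frame("side")[160:280,140:300];b=r.grab_frame("wrist")
cv2.imwrite("pics/r2.png",np.hstack([cv2.resize(a,(400,300),interpolation=3),cv2.resize(b,(400,300),interpolation=3)]))
E
```

```text
[431.2 310.4  33.1] [-0.4 -0.5  0.2]
```

View pics/r2.png

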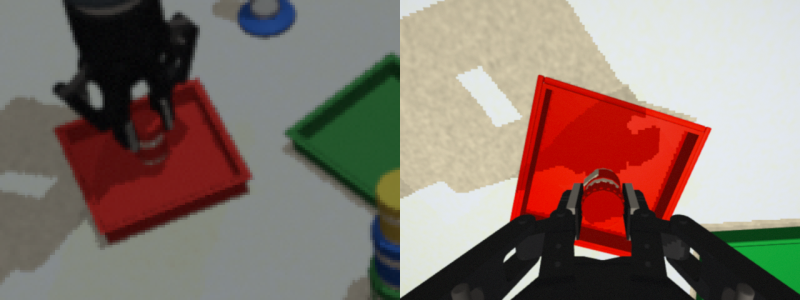

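Emit:
{"api": "jog_arm", "payload": {"deltas": [{"gripper":1,"translation":[0,-0.01,-0.08],"dr":[0,0,0]},{"gripper":1,"translation":[0,0,-0.05],"dr":[0,0,0]},{"gripper":1,"translation":[0,0,-0.02],"dr":[0,0,0]},{"gripper":1,"translation":[0,0,-0.02],"dr":[0,0,0]},{"gripper":1,"translation":[0,0,0],"dr":[0,0,0]},{"gripper":1,"translation":[0,0,0],"dr":[0,0,0]}]}}

```text
clock: 6.3
eef_pos: [429.9, 309.0, 14.4]
tcp_rot: [3.141, 0.0, 0.0]
contact_force: [0.2, 0.4, -0.1]
opening: 0.341
```

Emit:
{"api": "jog_arm", "payload": {"deltas": [{"gripper":1,"translation":[0,0,-0.01],"dr":[0,0,0]},{"gripper":1,"translation":[0,0,0],"dr":[0,0,0]},{"gripper":1,"translation":[0,0,0],"dr":[0,0,0]}]}}

```text
clock: 6.55
eef_pos: [430.2, 309.1, 13.9]
tcp_rot: [-3.141, -0.0, 0.0]
contact_force: [0.2, 0.3, 4.3]
opening: 0.337
```

Emit:
{"api": "jog_arm", "payload": {"deltas": [{"gripper":0.3,"translation":[0,0,0],"dr":[0,0,0]},{"gripper":0.25,"translation":[0,0,0],"dr":[0,0,0]},{"gripper":0.2,"translation":[0,0,0],"dr":[0,0,0]},{"gripper":0.1,"translation":[0,0,0],"dr":[0,0,0]},{"gripper":0,"translation":[0,0,0],"dr":[0,0,0]},{"gripper":-0.2,"translation":[0,0,0],"dr":[0,0,0]},{"gripper":-0.2,"translation":[0,0,0],"dr":[0,0,0]},{"gripper":-0.2,"translation":[0,0,0.1],"dr":[0,0,0]},{"gripper":-0.2,"translation":[0,0,0.3],"dr":[0,0,0]},{"gripper":-0.2,"translation":[0,0,0.4],"dr":[0,0,0]},{"gripper":-0.2,"translation":[0,0,0.4],"dr":[0,0,0]},{"gripper":-0.2,"translation":[0,0,0.4],"dr":[0,0,0]}]}}

```text
clock: 7.55
eef_pos: [429.5, 308.7, 175.9]
tcp_rot: [3.141, 0.0, 0.0]
contact_force: [0.7, 0.3, -1.1]
opening: 0.598
```

Emit:
{"api": "jog_arm", "payload": {"deltas": [{"gripper":-0.4,"translation":[0,0,0.4],"dr":[0,0,0]},{"gripper":-0.4,"translation":[0,0,0.4],"dr":[0,0,0]},{"gripper":-0.4,"translation":[0.1,-0.35,0],"dr":[0,0,0]},{"gripper":-0.4,"translation":[0.1,-0.35,0],"dr":[0,0,0]},{"gripper":-0.4,"translation":[0,0,0],"dr":[0,0,0]},{"gripper":-0.4,"translation":[0,0,0],"dr":[0,0,0]},{"gripper":-0.4,"translation":[0,0,0],"dr":[0,0,0]}]}}

```text
clock: 8.13
eef_pos: [449.9, 239.0, 254.1]
tcp_rot: [-3.141, -0.0, -0.001]
contact_force: [-0.5, -1.1, 0.3]
opening: 0.7
```

```bash
python3 - <<'E'
from h import *
s=r.sense();print(s['eef_pos']);W=r.calibration("wrist");im=r.grab_frame("wrist");cv2.imwrite("pics/r3.png",im)
for c in('red','green'):
  b=max(blobs(im,c),key=lambda b:b[0][4]);q=quad(b[2]);print(c,b[0],q.tolist(),onz(W,q,24).mean(0))
E
```

```text
[449.9 239.  254.1]
red [  234    61   154   163 16685] [[388, 102], [348, 224], [233, 190], [261, 60]] [430.6 309.8  24. ]
green [  395   198   121   114 11815] [[504, 305], [396, 313], [395, 205], [516, 197]] [604.6 181.3  24. ]
```

View pics/r3.png

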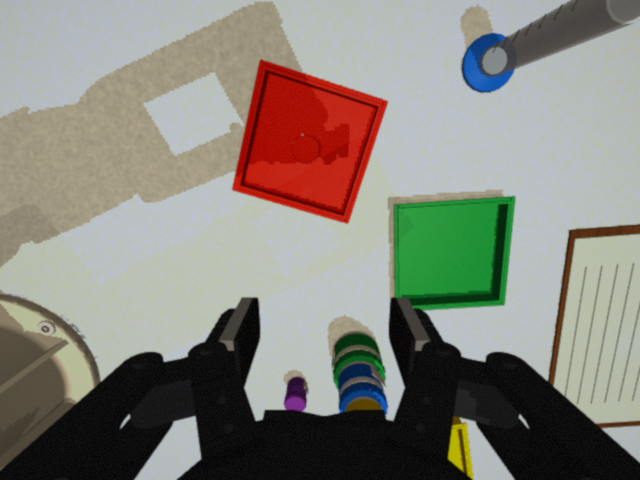

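Emit:
{"api": "jog_arm", "payload": {"deltas": [{"gripper":-0.6,"translation":[0.07,-0.35,0],"dr":[0,0,0]},{"gripper":-0.6,"translation":[0.07,-0.35,0],"dr":[0,0,0]},{"gripper":-0.6,"translation":[0.07,-0.35,0],"dr":[0,0,0]},{"gripper":-0.6,"translation":[0.07,-0.35,0],"dr":[0,0,0]},{"gripper":-0.6,"translation":[0.07,-0.35,0],"dr":[0,0,0]},{"gripper":-0.6,"translation":[0.09,-0.31,0],"dr":[0,0,0]},{"gripper":-0.6,"translation":[0,0,0],"dr":[0,0,0]},{"gripper":-0.6,"translation":[0,0,0],"dr":[0,0,0]},{"gripper":-0.6,"translation":[0,0,0],"dr":[0,0,0]}]}}

```text
clock: 8.93
eef_pos: [493.8, 33.9, 253.3]
tcp_rot: [-3.141, 0.001, 0.0]
contact_force: [0.1, 0.6, -0.2]
opening: 0.801
```

```bash
cat >> h.py <<'E'
def lid(col,z,dia,name,k=0):
    # lid disc: fit circle to the lower (near-camera) half of the blob's outline, cast onto the lid plane
    s=r.sense();p=s['eef_pos'];W=r.calibration("wrist");im=r.grab_frame("wrist");cv2.imwrite(f"pics/{name}.png",im)
    e=proj(W,[493,33,z])
    b=min(blobs(im,col,300),key=lambda b:np.linalg.norm(b[1]-e)); s=b[0]
    P=np.argwhere(b[2])[:,::-1]; c=onz(W,P,z)[:,:2]
    # lid's extent in world on its own plane: x both sides, y from the near side (-y) only
    x0,x1=np.percentile(c[:,0],[.5,99.5]); y0=c[:,1].min()
    print('TCP',p,'blob',s,'x-width',x1-x0,'centre',(x0+x1)/2,y0+dia/2,'expected px',e)
E
python3 -c "
from h import *
lid('yellow',156,42,'y1')"
```

```text
TCP [493.8  33.9 253.3] blob [ 297  211   53   59 2325] x-width 38.56361568104097 centre 492.07115348370803 34.15962497208524 expected px [324.6 245.4]
```

Emit:
{"api": "jog_arm", "payload": {"deltas": [{"gripper":-0.6,"translation":[-0.01,0,-0.35],"dr":[0,0,0]},{"gripper":-0.6,"translation":[0,0,-0.35],"dr":[0,0,0]},{"gripper":-0.6,"translation":[0,0,-0.3],"dr":[0,0,0]},{"gripper":-0.6,"translation":[0,0,-0.2],"dr":[0,0,0]},{"gripper":-0.6,"translation":[0,0,-0.07],"dr":[0,0,0]},{"gripper":-0.6,"translation":[0,0,0],"dr":[0,0,0]},{"gripper":-0.4,"translation":[0,0,0],"dr":[0,0,0]},{"gripper":-0.2,"translation":[0,0,0],"dr":[0,0,0]},{"gripper":-0.1,"translation":[0,0,0],"dr":[0,0,0]},{"gripper":-0.05,"translation":[0,0,0],"dr":[0,0,0]},{"gripper":0,"translation":[0,0,0],"dr":[0,0,0]},{"gripper":0.05,"translation":[0,0,0],"dr":[0,0,0]}]}}

```text
clock: 9.98
eef_pos: [493.5, 33.0, 127.5]
tcp_rot: [-3.141, -0.001, -0.0]
contact_force: [-2.4, 0.0, 6.8]
opening: 0.483
```

Emit:
{"api": "jog_arm", "payload": {"deltas": [{"gripper":0.1,"translation":[0,0,0],"dr":[0,0,0]},{"gripper":0.15,"translation":[0,0,0],"dr":[0,0,0]},{"gripper":0.2,"translation":[0,0,0],"dr":[0,0,0]},{"gripper":1,"translation":[0,0,0],"dr":[0,0,0]},{"gripper":1,"translation":[0,0,0],"dr":[0,0,0]}]}}

```text
clock: 10.4
eef_pos: [493.5, 33.0, 127.6]
tcp_rot: [-3.141, -0.001, -0.0]
contact_force: [-2.5, -0.3, 7.0]
opening: 0.484
```

```bash
python3 - <<'E'
from h import *
W=r.calibration("wrist");W['world_from_camera'][:3,3]=[623.8,76.4,373.2];im=cv2.imread('pics/w0.png')
for c in('yellow',):
  b=max(blobs(im,c),key=lambda b:b[0][4]);q=quad(b[2]);Q=onz(W,q,24);print(c,q.tolist(),Q,Q.mean(0))
E
```

```text
yellow [[373, 380], [266, 400], [233, 300], [351, 276]] [[ 685.1 -207.7   24. ]
 [ 549.6 -238.2   24. ]
 [ 518.9  -97.2   24. ]
 [ 654.2  -67.5   24. ]] [ 602.  -152.7   24. ]
```

Emit:
{"api": "jog_arm", "payload": {"deltas": [{"gripper":1,"translation":[0,0,0.05],"dr":[0,0,0]},{"gripper":1,"translation":[0,0,0.2],"dr":[0,0,0]},{"gripper":1,"translation":[0,0,0.35],"dr":[0,0,0]},{"gripper":1,"translation":[0,0,0.25],"dr":[0,0,0]},{"gripper":1,"translation":[0.09,-0.15,0.05],"dr":[0,0,0]},{"gripper":1,"translation":[0.2,-0.34,0],"dr":[0,0,0]},{"gripper":1,"translation":[0.2,-0.34,0],"dr":[0,0,0]},{"gripper":1,"translation":[0.2,-0.34,0],"dr":[0,0,0]},{"gripper":1,"translation":[0.2,-0.34,0],"dr":[0,0,0]},{"gripper":1,"translation":[0.2,-0.34,0],"dr":[0,0,0]},{"gripper":1,"translation":[0,0,0],"dr":[0,0,0]},{"gripper":1,"translation":[0,0,0],"dr":[0,0,0]}]}}

```text
clock: 11.4
eef_pos: [602.4, -153.9, 216.4]
tcp_rot: [-3.142, 0.0, -0.003]
contact_force: [-0.5, 0.4, -1.1]
opening: 0.476
```

Emit:
{"api": "jog_arm", "payload": {"deltas": [{"gripper":1,"translation":[0,0,0],"dr":[0,0,0]},{"gripper":1,"translation":[0,0,-0.3],"dr":[0,0,0]},{"gripper":1,"translation":[0,0,-0.3],"dr":[0,0,0]},{"gripper":1,"translation":[0,0,-0.3],"dr":[0,0,0]},{"gripper":1,"translation":[0,0,-0.25],"dr":[0,0,0]},{"gripper":1,"translation":[0,0,-0.2],"dr":[0,0,0]},{"gripper":1,"translation":[0,0,-0.1],"dr":[0,0,0]},{"gripper":1,"translation":[0,0,0],"dr":[0,0,0]},{"gripper":1,"translation":[0,0,0],"dr":[0,0,0]}]}}

```text
clock: 12.15
eef_pos: [602.0, -151.3, 72.1]
tcp_rot: [-3.141, 0.0, 0.001]
contact_force: [0.1, -0.3, 0.3]
opening: 0.478
```

```bash
python3 - <<'E'
from h import *
print(r.sense()['eef_pos'],r.sense()['contact_force'])
W=r.calibration('wrist');im=r.grab_frame('wrist');print(r.sense()['opening'])
a=r.grab_frame("side")[230:370,330:490];cv2.imwrite("pics/y2.png",np.hstack([cv2.resize(a,(400,350),interpolation=3),cv2.resize(im,(400,350))]))
E
```

```text
[ 602.  -151.3   72.1] [ 0.1 -0.3  0.3]
0.4788243762477061
```

View pics/y2.png

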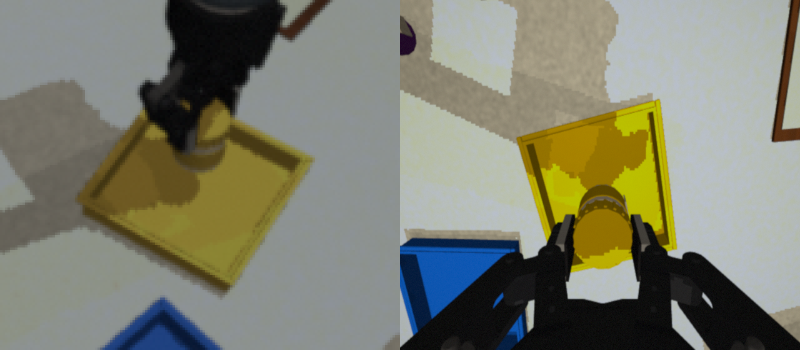

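Emit:
{"api": "jog_arm", "payload": {"deltas": [{"gripper":1,"translation":[0.01,-0.04,-0.15],"dr":[0,0,0]},{"gripper":1,"translation":[0,0,-0.15],"dr":[0,0,0]},{"gripper":1,"translation":[0,0,-0.1],"dr":[0,0,0]},{"gripper":1,"translation":[0,0,-0.05],"dr":[0,0,0]},{"gripper":1,"translation":[0,0,-0.03],"dr":[0,0,0]},{"gripper":1,"translation":[0,0,-0.02],"dr":[0,0,0]},{"gripper":1,"translation":[0,0,0],"dr":[0,0,0]},{"gripper":1,"translation":[0,0,0],"dr":[0,0,0]}]}}

```text
clock: 12.92
eef_pos: [603.4, -156.1, 22.1]
tcp_rot: [3.141, -0.001, 0.0]
contact_force: [-0.1, 0.4, -0.8]
opening: 0.475
```

Emit:
{"api": "jog_arm", "payload": {"deltas": [{"gripper":1,"translation":[0,0,-0.01],"dr":[0,0,0]},{"gripper":1,"translation":[0,0,0],"dr":[0,0,0]},{"gripper":1,"translation":[0,0,0],"dr":[0,0,0]}]}}

```text
clock: 13.17
eef_pos: [603.1, -156.0, 20.8]
tcp_rot: [3.141, -0.0, 0.0]
contact_force: [0.4, 0.5, -1.1]
opening: 0.479
```

Emit:
{"api": "jog_arm", "payload": {"deltas": [{"gripper":1,"translation":[0,0,-0.005],"dr":[0,0,0]},{"gripper":1,"translation":[0,0,-0.005],"dr":[0,0,0]},{"gripper":1,"translation":[0,0,0],"dr":[0,0,0]},{"gripper":1,"translation":[0,0,0],"dr":[0,0,0]}]}}

```text
clock: 13.5
eef_pos: [603.2, -156.1, 20.6]
tcp_rot: [3.141, -0.0, -0.0]
contact_force: [-4.4, 0.9, 9.5]
opening: 0.477
```

Contact (9.5 N) at the predicted height. Release, lift, return to the stack.

Emit:
{"api": "jog_arm", "payload": {"deltas": [{"gripper":0.03,"translation":[0,0,0],"dr":[0,0,0]},{"gripper":0,"translation":[0,0,0],"dr":[0,0,0]},{"gripper":-0.05,"translation":[0,0,0],"dr":[0,0,0]},{"gripper":-0.1,"translation":[0,0,0],"dr":[0,0,0]},{"gripper":-0.2,"translation":[0,0,0],"dr":[0,0,0]},{"gripper":-0.35,"translation":[0,0,0],"dr":[0,0,0]},{"gripper":-0.4,"translation":[0,0,0],"dr":[0,0,0]},{"gripper":-0.4,"translation":[0,0,0.1],"dr":[0,0,0]},{"gripper":-0.4,"translation":[0,0,0.3],"dr":[0,0,0]},{"gripper":-0.4,"translation":[0,0,0.4],"dr":[0,0,0]},{"gripper":-0.4,"translation":[0,0,0.4],"dr":[0,0,0]},{"gripper":-0.8,"translation":[0,0,0.4],"dr":[0,0,0]}]}}

```text
clock: 14.5
eef_pos: [602.6, -155.9, 181.9]
tcp_rot: [-3.142, 0.0, 0.0]
contact_force: [1.2, -0.0, 0.4]
opening: 0.819
```

Emit:
{"api": "jog_arm", "payload": {"deltas": [{"gripper":-0.8,"translation":[0,0,0.3],"dr":[0,0,0]},{"gripper":-0.8,"translation":[-0.2,0.34,0],"dr":[0,0,0]},{"gripper":-0.8,"translation":[-0.2,0.34,0],"dr":[0,0,0]},{"gripper":-0.8,"translation":[-0.2,0.34,0],"dr":[0,0,0]},{"gripper":-0.8,"translation":[-0.2,0.34,0],"dr":[0,0,0]},{"gripper":-0.8,"translation":[-0.2,0.34,0],"dr":[0,0,0]},{"gripper":-0.8,"translation":[-0.1,0.19,0],"dr":[0,0,0]},{"gripper":-0.8,"translation":[0,0,0],"dr":[0,0,0]},{"gripper":-0.8,"translation":[0,0,0],"dr":[0,0,0]},{"gripper":-0.8,"translation":[0,0,0],"dr":[0,0,0]}]}}

```text
clock: 15.33
eef_pos: [493.5, 32.8, 210.3]
tcp_rot: [3.141, -0.001, 0.001]
contact_force: [-0.0, -0.7, 0.8]
opening: 0.896
```

```bash
python3 - <<'E'
from h import *
lid('blue',110,54,'b1')
im=cv2.imread('pics/b1.png');W=r.calibration('wrist')
b=max(blobs(im,'yellow'),key=lambda b:b[0][4]);q=quad(b[2]);Q=onz(W,q,24);print(q.tolist(),Q.mean(0))
E
```

```text
TCP [493.5  32.8 210.3] blob [ 291  201   67   72 3555] x-width 49.55755779233874 centre 492.33583116169075 35.20580043746874 expected px [324.7 242.9]
[[443, 444], [364, 411], [345, 327], [411, 314]] [ 574.6 -163.3   24. ]
```

View pics/b1.png

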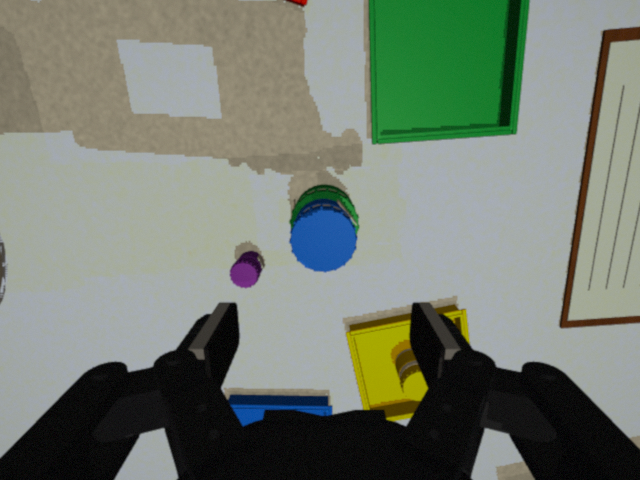

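Emit:
{"api": "jog_arm", "payload": {"deltas": [{"gripper":-0.8,"translation":[-0.005,0.025,-0.35],"dr":[0,0,0]},{"gripper":-0.8,"translation":[0,0,-0.35],"dr":[0,0,0]},{"gripper":-0.8,"translation":[0,0,-0.3],"dr":[0,0,0]},{"gripper":-0.8,"translation":[0,0,-0.2],"dr":[0,0,0]},{"gripper":-0.8,"translation":[0,0,-0.1],"dr":[0,0,0]},{"gripper":-0.8,"translation":[0,0,0],"dr":[0,0,0]},{"gripper":-0.6,"translation":[0,0,0],"dr":[0,0,0]},{"gripper":-0.45,"translation":[0,0,0],"dr":[0,0,0]},{"gripper":-0.4,"translation":[0,0,0],"dr":[0,0,0]},{"gripper":-0.35,"translation":[0,0,0],"dr":[0,0,0]},{"gripper":-0.3,"translation":[0,0,0],"dr":[0,0,0]},{"gripper":-0.25,"translation":[0,0,0],"dr":[0,0,0]}], "squeeze": 40}}

```text
clock: 16.38
eef_pos: [492.9, 35.6, 80.4]
tcp_rot: [-3.142, -0.001, 0.0]
contact_force: [-2.0, 0.3, 5.9]
opening: 0.629
```

Emit:
{"api": "jog_arm", "payload": {"deltas": [{"gripper":-0.2,"translation":[0,0,0],"dr":[0,0,0]},{"gripper":-0.1,"translation":[0,0,0],"dr":[0,0,0]},{"gripper":1,"translation":[0,0,0],"dr":[0,0,0]},{"gripper":1,"translation":[0,0,0],"dr":[0,0,0]},{"gripper":1,"translation":[0,0,0],"dr":[0,0,0]}]}}

```text
clock: 16.8
eef_pos: [492.9, 35.6, 80.7]
tcp_rot: [-3.142, -0.001, 0.0]
contact_force: [-3.8, 0.1, 11.1]
opening: 0.616
```

Emit:
{"api": "jog_arm", "payload": {"deltas": [{"gripper":1,"translation":[0,0,0.05],"dr":[0,0,0]},{"gripper":1,"translation":[0,0,0.2],"dr":[0,0,0]},{"gripper":1,"translation":[0,0,0.35],"dr":[0,0,0]},{"gripper":1,"translation":[0,0,0.25],"dr":[0,0,0]},{"gripper":1,"translation":[-0.04,-0.2,0.05],"dr":[0,0,0]},{"gripper":1,"translation":[-0.07,-0.36,0],"dr":[0,0,0]},{"gripper":1,"translation":[-0.07,-0.36,0],"dr":[0,0,0]},{"gripper":1,"translation":[-0.07,-0.36,0],"dr":[0,0,0]},{"gripper":1,"translation":[-0.07,-0.36,0],"dr":[0,0,0]},{"gripper":1,"translation":[-0.07,-0.36,0],"dr":[0,0,0]},{"gripper":1,"translation":[-0.07,-0.36,0],"dr":[0,0,0]},{"gripper":1,"translation":[-0.07,-0.36,0],"dr":[0,0,0]}]}}

```text
clock: 17.8
eef_pos: [438.8, -238.1, 170.0]
tcp_rot: [3.141, -0.0, 0.0]
contact_force: [1.3, 0.8, -1.2]
opening: 0.609
```

Emit:
{"api": "jog_arm", "payload": {"deltas": [{"gripper":1,"translation":[-0.06,-0.4,0],"dr":[0,0,0]},{"gripper":1,"translation":[0,-0.35,0],"dr":[0,0,0]},{"gripper":1,"translation":[0,0,0],"dr":[0,0,0]},{"gripper":1,"translation":[0,0,0],"dr":[0,0,0]},{"gripper":1,"translation":[0,0,0],"dr":[0,0,0]}]}}

```text
clock: 18.22
eef_pos: [433.0, -311.0, 169.4]
tcp_rot: [-3.141, 0.001, -0.001]
contact_force: [0.3, 0.9, -0.8]
opening: 0.616
```

```bash
python3 - <<'E'
from h import *
p=r.sense()['eef_pos'];print(p);W=r.calibration("wrist");im=r.grab_frame("wrist");cv2.imwrite("pics/b2.png",im)
print('jar lid px',proj(W,p+[0,0,29.3]))
for b in blobs(im,'blue',1500): q=quad(b[2]);Q=onz(W,q,24);print(b[0],q.tolist(),Q,Q.mean(0))
E
```

```text
[ 433.  -311.   169.4]
jar lid px [326.6 331.6]
[  243   106   167   180 24342] [[410, 109], [395, 272], [252, 288], [243, 105]] [[ 503.1 -208.2   24. ]
 [ 499.7 -353.4   24. ]
 [ 361.4 -370.1   24. ]
 [ 364.6 -205.    24. ]] [ 432.2 -284.2   24. ]
[  263   266   125   119 11578] [[384, 285], [389, 358], [263, 430], [263, 235]] [[ 489.9 -367.    24. ]
 [ 499.4 -449.9   24. ]
 [ 362.5 -545.    24. ]
 [ 375.1 -316.6   24. ]] [ 431.7 -419.6   24. ]
```

Emit:
{"api": "jog_arm", "payload": {"deltas": [{"gripper":1,"translation":[0,0.34,0],"dr":[0,0,0]},{"gripper":1,"translation":[0,0,-0.3],"dr":[0,0,0]},{"gripper":1,"translation":[0,0,-0.3],"dr":[0,0,0]},{"gripper":1,"translation":[0,0,-0.3],"dr":[0,0,0]},{"gripper":1,"translation":[0,0,-0.2],"dr":[0,0,0]},{"gripper":1,"translation":[0,0,-0.15],"dr":[0,0,0]},{"gripper":1,"translation":[0,0,-0.1],"dr":[0,0,0]},{"gripper":1,"translation":[0,0,-0.05],"dr":[0,0,0]},{"gripper":1,"translation":[0,0,0],"dr":[0,0,0]},{"gripper":1,"translation":[0,0,0],"dr":[0,0,0]},{"gripper":1,"translation":[0,0,0],"dr":[0,0,0]}]}}

```text
clock: 19.18
eef_pos: [434.2, -277.7, 30.6]
tcp_rot: [3.141, -0.001, 0.0]
contact_force: [0.6, -0.2, -0.8]
opening: 0.61
```

Emit:
{"api": "jog_arm", "payload": {"deltas": [{"gripper":1,"translation":[0,0,-0.02],"dr":[0,0,0]},{"gripper":1,"translation":[0,0,-0.015],"dr":[0,0,0]},{"gripper":1,"translation":[0,0,0],"dr":[0,0,0]},{"gripper":1,"translation":[0,0,0],"dr":[0,0,0]}]}}

```text
clock: 19.52
eef_pos: [433.5, -277.6, 26.2]
tcp_rot: [3.142, -0.0, -0.0]
contact_force: [0.7, 0.7, -1.5]
opening: 0.612
```

Emit:
{"api": "jog_arm", "payload": {"deltas": [{"gripper":1,"translation":[0,0,-0.01],"dr":[0,0,0]},{"gripper":1,"translation":[0,0,0],"dr":[0,0,0]},{"gripper":1,"translation":[0,0,0],"dr":[0,0,0]}]}}

```text
clock: 19.77
eef_pos: [433.6, -277.7, 25.8]
tcp_rot: [3.141, -0.0, -0.0]
contact_force: [-2.7, 1.3, 8.6]
opening: 0.613
```

Emit:
{"api": "jog_arm", "payload": {"deltas": [{"gripper":-0.24,"translation":[0,0,0],"dr":[0,0,0]},{"gripper":-0.28,"translation":[0,0,0],"dr":[0,0,0]},{"gripper":-0.33,"translation":[0,0,0],"dr":[0,0,0]},{"gripper":-0.4,"translation":[0,0,0],"dr":[0,0,0]},{"gripper":-0.5,"translation":[0,0,0],"dr":[0,0,0]},{"gripper":-0.6,"translation":[0,0,0],"dr":[0,0,0]},{"gripper":-0.6,"translation":[0,0,0],"dr":[0,0,0]},{"gripper":-0.6,"translation":[0,0,0.1],"dr":[0,0,0]},{"gripper":-0.6,"translation":[0,0,0.3],"dr":[0,0,0]},{"gripper":-0.6,"translation":[0,0,0.4],"dr":[0,0,0]},{"gripper":-0.6,"translation":[0,0,0.4],"dr":[0,0,0]},{"gripper":-1,"translation":[0,0,0.2],"dr":[0,0,0]}]}}

```text
clock: 20.77
eef_pos: [434.9, -278.4, 170.1]
tcp_rot: [3.139, -0.004, -0.0]
contact_force: [2.3, -0.3, 0.4]
opening: 0.922
```

Emit:
{"api": "jog_arm", "payload": {"deltas": [{"gripper":-1,"translation":[0.07,0.36,0],"dr":[0,0,0]},{"gripper":-1,"translation":[0.07,0.36,0],"dr":[0,0,0]},{"gripper":-1,"translation":[0.07,0.36,0],"dr":[0,0,0]},{"gripper":-1,"translation":[0.07,0.36,0],"dr":[0,0,0]},{"gripper":-1,"translation":[0.07,0.36,0],"dr":[0,0,0]},{"gripper":-1,"translation":[0.07,0.36,0],"dr":[0,0,0]},{"gripper":-1,"translation":[0.07,0.36,0],"dr":[0,0,0]},{"gripper":-1,"translation":[0.1,0.36,0],"dr":[0,0,0]},{"gripper":-1,"translation":[0,0.25,0],"dr":[0,0,0]},{"gripper":-1,"translation":[0,0,0],"dr":[0,0,0]},{"gripper":-1,"translation":[0,0,0],"dr":[0,0,0]},{"gripper":-1,"translation":[0,0,0],"dr":[0,0,0]}]}}

```text
clock: 21.77
eef_pos: [492.3, 35.2, 165.4]
tcp_rot: [3.141, -0.0, 0.001]
contact_force: [-0.1, 0.3, 0.9]
opening: 1.003
```

```bash
python3 - <<'E'
from h import *
lid('green',58,66,'gr1')
im=cv2.imread('pics/gr1.png');W=r.calibration('wrist')
for b in blobs(im,'green',1500): q=quad(b[2]);Q=onz(W,q,24);print(b[0],q.tolist(),Q,Q.mean(0))
E
```

```text
TCP [492.3  35.2 165.4] blob [ 288  195   78   84 4883] x-width 60.38868187149967 centre 493.3367768324667 35.32796152238777 expected px [326.3 243.2]
[  380     0   185   148 23251] [[564, 0], [547, 136], [382, 148], [379, 0]] [[671.4 213.1  24. ]
 [677.9 116.1  24. ]
 [540.2 106.5  24. ]
 [532.5 213.2  24. ]] [605.5 162.2  24. ]
[ 288  195   78   84 4883] [[373, 240], [344, 283], [271, 265], [324, 159]] [[536.1  25.4  24. ]
 [510.2 -17.5  24. ]
 [441.2   0.9  24. ]
 [491.1  97.5  24. ]] [494.6  26.5  24. ]
```

Emit:
{"api": "jog_arm", "payload": {"deltas": [{"gripper":-1,"translation":[0.01,0,-0.35],"dr":[0,0,0]},{"gripper":-1,"translation":[0,0,-0.35],"dr":[0,0,0]},{"gripper":-1,"translation":[0,0,-0.3],"dr":[0,0,0]},{"gripper":-1,"translation":[0,0,-0.2],"dr":[0,0,0]},{"gripper":-1,"translation":[0,0,-0.1],"dr":[0,0,0]},{"gripper":-1,"translation":[0,0,-0.07],"dr":[0,0,0]},{"gripper":-1,"translation":[0,0,0],"dr":[0,0,0]},{"gripper":-0.8,"translation":[0,0,0],"dr":[0,0,0]},{"gripper":-0.7,"translation":[0,0,0],"dr":[0,0,0]},{"gripper":-0.65,"translation":[0,0,0],"dr":[0,0,0]},{"gripper":-0.6,"translation":[0,0,0],"dr":[0,0,0]},{"gripper":-0.55,"translation":[0,0,0],"dr":[0,0,0]}], "squeeze": 50}}

```text
clock: 22.82
eef_pos: [493.8, 35.6, 28.7]
tcp_rot: [-3.142, -0.001, 0.0]
contact_force: [0.2, 0.1, 0.3]
opening: 0.774
```

Emit:
{"api": "jog_arm", "payload": {"deltas": [{"gripper":-0.5,"translation":[0,0,0],"dr":[0,0,0]},{"gripper":-0.4,"translation":[0,0,0],"dr":[0,0,0]},{"gripper":0,"translation":[0,0,0],"dr":[0,0,0]},{"gripper":1,"translation":[0,0,0],"dr":[0,0,0]},{"gripper":1,"translation":[0,0,0],"dr":[0,0,0]}]}}

```text
clock: 23.23
eef_pos: [493.8, 35.6, 29.2]
tcp_rot: [-3.142, -0.001, 0.0]
contact_force: [-3.8, 0.1, 14.4]
opening: 0.751
```

Emit:
{"api": "jog_arm", "payload": {"deltas": [{"gripper":1,"translation":[0,0,0.05],"dr":[0,0,0]},{"gripper":1,"translation":[0,0,0.2],"dr":[0,0,0]},{"gripper":1,"translation":[0,0,0.35],"dr":[0,0,0]},{"gripper":1,"translation":[0,0,0.3],"dr":[0,0,0]},{"gripper":1,"translation":[0.1,0.14,0.1],"dr":[0,0,0]},{"gripper":1,"translation":[0.2,0.26,0],"dr":[0,0,0]},{"gripper":1,"translation":[0.2,0.26,0],"dr":[0,0,0]},{"gripper":1,"translation":[0.2,0.26,0],"dr":[0,0,0]},{"gripper":1,"translation":[0.2,0.26,0],"dr":[0,0,0]},{"gripper":1,"translation":[0.2,0.26,0],"dr":[0,0,0]},{"gripper":1,"translation":[0,0,0],"dr":[0,0,0]},{"gripper":1,"translation":[0,0,0],"dr":[0,0,0]}]}}

```text
clock: 24.23
eef_pos: [603.8, 180.8, 127.7]
tcp_rot: [3.142, 0.0, 0.002]
contact_force: [-0.8, -1.2, -2.1]
opening: 0.748
```

Emit:
{"api": "jog_arm", "payload": {"deltas": [{"gripper":1,"translation":[0,0,0],"dr":[0,0,0]},{"gripper":1,"translation":[0,0,0],"dr":[0,0,0]}]}}

```text
clock: 24.4
eef_pos: [602.5, 178.7, 127.8]
tcp_rot: [3.141, 0.001, -0.0]
contact_force: [-0.4, -0.5, -1.2]
opening: 0.75
```

Descend to about 36, then feel for the floor (expected contact near 32).

Emit:
{"api": "jog_arm", "payload": {"deltas": [{"gripper":1,"translation":[0.015,0.02,-0.2],"dr":[0,0,0]},{"gripper":1,"translation":[0,0,-0.3],"dr":[0,0,0]},{"gripper":1,"translation":[0,0,-0.2],"dr":[0,0,0]},{"gripper":1,"translation":[0,0,-0.12],"dr":[0,0,0]},{"gripper":1,"translation":[0,0,-0.06],"dr":[0,0,0]},{"gripper":1,"translation":[0,0,-0.03],"dr":[0,0,0]},{"gripper":1,"translation":[0,0,0],"dr":[0,0,0]},{"gripper":1,"translation":[0,0,0],"dr":[0,0,0]},{"gripper":1,"translation":[0,0,0],"dr":[0,0,0]}]}}

```text
clock: 25.15
eef_pos: [605.9, 181.7, 38.3]
tcp_rot: [-3.141, -0.002, -0.0]
contact_force: [-0.5, 0.0, -2.5]
opening: 0.747
```

Emit:
{"api": "jog_arm", "payload": {"deltas": [{"gripper":1,"translation":[0,0,-0.015],"dr":[0,0,0]},{"gripper":1,"translation":[0,0,-0.01],"dr":[0,0,0]},{"gripper":1,"translation":[0,0,0],"dr":[0,0,0]},{"gripper":1,"translation":[0,0,0],"dr":[0,0,0]}]}}

```text
clock: 25.48
eef_pos: [605.0, 181.5, 34.7]
tcp_rot: [-3.142, -0.0, 0.0]
contact_force: [-0.3, -1.0, -2.4]
opening: 0.748
```

Emit:
{"api": "jog_arm", "payload": {"deltas": [{"gripper":1,"translation":[0,0,-0.01],"dr":[0,0,0]},{"gripper":1,"translation":[0,0,-0.01],"dr":[0,0,0]},{"gripper":1,"translation":[0,0,0],"dr":[0,0,0]},{"gripper":1,"translation":[0,0,0],"dr":[0,0,0]}]}}

```text
clock: 25.82
eef_pos: [604.9, 181.5, 32.5]
tcp_rot: [3.142, 0.0, 0.0]
contact_force: [0.3, -0.6, -2.0]
opening: 0.75
```

Emit:
{"api": "jog_arm", "payload": {"deltas": [{"gripper":1,"translation":[0,0,-0.007],"dr":[0,0,0]},{"gripper":1,"translation":[0,0,0],"dr":[0,0,0]},{"gripper":1,"translation":[0,0,0],"dr":[0,0,0]}]}}

```text
clock: 26.07
eef_pos: [605.0, 181.5, 32.4]
tcp_rot: [3.142, -0.0, -0.0]
contact_force: [-3.5, -0.1, 5.2]
opening: 0.753
```

Contact. Release, lift, and back the arm off for a final check.

Emit:
{"api": "jog_arm", "payload": {"deltas": [{"gripper":-0.52,"translation":[0,0,0],"dr":[0,0,0]},{"gripper":-0.56,"translation":[0,0,0],"dr":[0,0,0]},{"gripper":-0.6,"translation":[0,0,0],"dr":[0,0,0]},{"gripper":-0.66,"translation":[0,0,0],"dr":[0,0,0]},{"gripper":-0.75,"translation":[0,0,0],"dr":[0,0,0]},{"gripper":-0.85,"translation":[0,0,0],"dr":[0,0,0]},{"gripper":-0.85,"translation":[0,0,0],"dr":[0,0,0]},{"gripper":-0.85,"translation":[0,0,0.1],"dr":[0,0,0]},{"gripper":-0.85,"translation":[0,0,0.3],"dr":[0,0,0]},{"gripper":-0.85,"translation":[0,0,0.4],"dr":[0,0,0]},{"gripper":-0.85,"translation":[0,0,0.4],"dr":[0,0,0]},{"gripper":-0.85,"translation":[0,0,0.4],"dr":[0,0,0]}]}}

```text
clock: 27.07
eef_pos: [604.6, 181.4, 194.3]
tcp_rot: [3.142, 0.0, -0.0]
contact_force: [0.8, 0.5, 0.3]
opening: 0.925
```

Emit:
{"api": "jog_arm", "payload": {"deltas": [{"gripper":-0.85,"translation":[0,0,0.4],"dr":[0,0,0]},{"gripper":-0.85,"translation":[0,0,0.4],"dr":[0,0,0]},{"gripper":-0.85,"translation":[-0.2,-0.3,0.1],"dr":[0,0,0]},{"gripper":-0.85,"translation":[-0.2,-0.3,0.1],"dr":[0,0,0]},{"gripper":-0.85,"translation":[-0.2,-0.3,0.1],"dr":[0,0,0]},{"gripper":-0.85,"translation":[-0.2,-0.3,0.1],"dr":[0,0,0]},{"gripper":-0.85,"translation":[-0.2,-0.3,0.1],"dr":[0,0,0]},{"gripper":-0.85,"translation":[0,0,0],"dr":[0,0,0]},{"gripper":-0.85,"translation":[0,0,0],"dr":[0,0,0]},{"gripper":-0.85,"translation":[0,0,0],"dr":[0,0,0]}]}}

```text
clock: 27.9
eef_pos: [505.2, 31.6, 322.6]
tcp_rot: [-3.141, -0.001, -0.001]
contact_force: [0.2, -0.4, 0.8]
opening: 0.923
```

```bash
python3 - <<'E'
from h import *
print(r.sense()['eef_pos'])
for n in("side","scene"): cv2.imwrite(f"pics/f_{n}.png",r.grab_frame(n))
D=r.calibration('side');im0=cv2.imread('pics/side0.png');im=cv2.imread('pics/f_side.png')
for c in('red','yellow','blue','green'):
  for I in(im0,im):
    b=max(blobs(I,c),key=lambda b:b[0][4]);print(c,b[0],quad(b[2]).tolist())
for c,p,h in(('red',(430,309),45),('yellow',(603,-156),49),('blue',(433.6,-277.7),55),('green',(605,181.5),61)): print(c,proj(D,[*p,h]))
E
```

```text
[505.2  31.6 322.6]
red [ 163  193   78   65 3110] [[243, 236], [183, 258], [162, 212], [219, 192]]
red [ 163  193   78   65 3095] [[243, 236], [183, 259], [162, 212], [219, 192]]
yellow [ 362  265   93   82 4194] [[455, 294], [421, 347], [359, 313], [396, 264]]
yellow [ 362  265   93   82 4111] [[455, 294], [422, 347], [359, 313], [396, 264]]
blue [ 343  351  110  103 5864] [[453, 401], [398, 454], [341, 397], [395, 350]]
blue [ 343  351  110  103 5747] [[453, 401], [398, 454], [341, 397], [395, 350]]
green [ 257  184   83   56 2118] [[342, 212], [297, 246], [254, 215], [297, 182]]
green [ 257  184   83   62 2192] [[341, 211], [298, 247], [254, 215], [297, 182]]
red [198.3 213.5]
yellow [409.8 292.5]
blue [398.4 388.5]
green [295.6 198.5]
```

View pics/f_side.png

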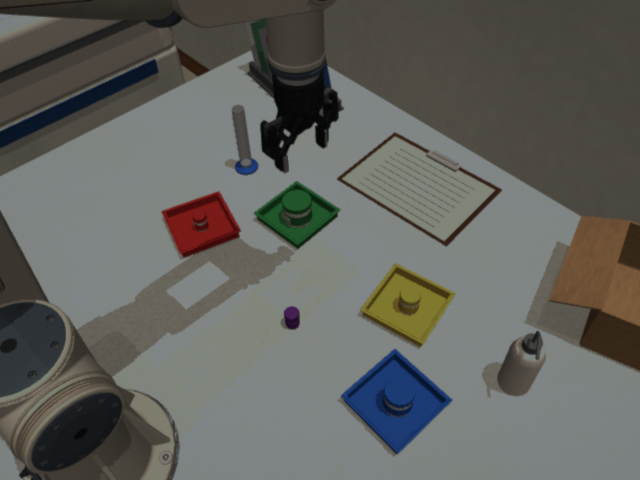

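View pics/f_scene.png

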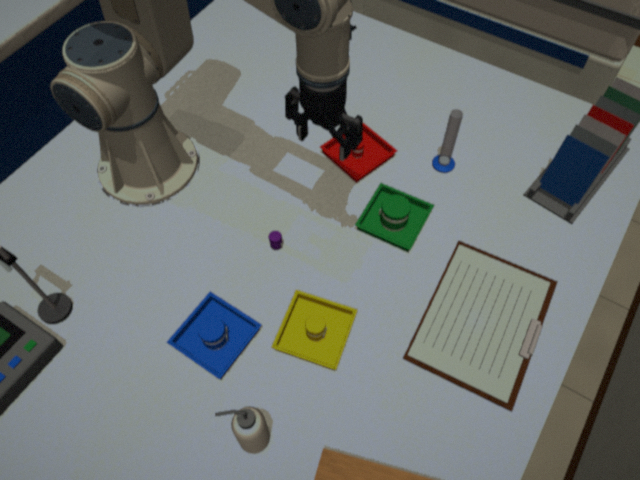

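All four jars stand upright near the middle of their own trays. The tray outlines match the first picture to within 1 px, and the bottle, cylinder and purple jar look unmoved.

```bash
python3 -c "
from rig import r
print(r.sign_off(), r.sense()['clock'])"
```

```text
the job is handed in; nothing more can be done
the job is handed in; nothing more can be done
```

I took the jars from the stack in order (red, yellow, blue, green). Each was lifted over the lip of its own colour's tray, lowered until light contact (4–10 N), released and left. The job was handed in at about 28 s on the robot clock.

**Final checks:** The side view shows all four jars upright, each alone near the middle of its own tray. The scene view agrees, though the gripper partly hides the red jar there. In the side view the tray outlines match the first picture to within 1 px. The wash bottle, measuring cylinder and purple jar look unmoved by eye; I did not measure them.

**What disagreed:**
- **Fingertips:** They appeared well short of the stated 25 mm ahead of the TCP, so I set the grip heights from what the cameras showed.
- **Tray centres:** The side camera differed from the wrist camera by up to about 5 mm. I used values in between, leaning to the wrist camera, so each jar's centring is good to a few mm.

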